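Clamp a two-part mould and hold the vibrating table at its third setting

ROBOT

A 7-joint arm with a two-finger parallel gripper is mounted at the origin on a cart in front of the work surface, level with it; the furniture and walls round the work are solid. World frame = base frame: x ahead of the robot, y to its left, z up, the work surface at z = 0. Lengths are in m, angles in rad, forces in N, time in s.
With the tool pointing down it reaches from about 0.425 to 0.875 m from the base axis. Payload 9.9 kg.
Tool frame: the origin (TCP) lies midway between the tips of the shut fingers; the grasp point (between the pads) lies robot.grasp_offset behind it (robot.grasp_offset is the distance from the TCP to the grasp point, in m); z points along the fingers, y is the line along which they close (so a half turn about z gives the same grasp; the last joint's range is limited). The gripper opens to 85 mm and grips with 20 to 120 N. Pads are 22 mm wide; open, the fingers measure 114 mm over their backs; the gripper's body (76 mm by 85 mm) begins 54 mm behind the grasp point. The pads swing forward as they close: fully open they stand 13 mm farther back than shut.
Start: joints at [-1.389, 0.576, 0.025, 1.437, -0.015, 1.129, -0.057], TCP at [0.177, 0.651, 0.231] pointing down, gripper open.
Joint ranges: [-2.76, 2.76], [-0.34, 2.15], [-1.52, 1.57], [0.19, 2.46], [-1.09, 4.23], [0.17, 1.99], [-2.82, 2.82]. Speed limits (rad/s): [2.22, 2.22, 3.01, 3.01, 3.14, 3.14, 3.14].

INTERFACE

Orientations are given as a rotation vector (axis times angle).
In Python, from cell import robot gives the robot as it stands.
- The arm moves only by the tool apply_moves, never from a script. Its argument "steps" is a list that holds one entry, the list of rows, each a list of 7 numbers: the turn, a rotation vector about the tool's x, y, z in degrees, then the shift along the tool's x, y, z in m, then the gripper's target within -1 to 1 (fully open at 1, half-way at 0, shut at -1). A call has 1 to 12 rows; each row shifts and turns the commanded pose from where the row before left it, along the tool's axes as they then stand; what a row does not reach is not made up. A row lasts 1/12 s, in which the tool goes at most 41.7 mm and 7.16 degrees, less where a joint would pass 70% of its speed; a pose out of reach is approached as far as the arm can. A call with a gripper value outside its range is refused whole. The fingers move at their own pace and stop on an object; the grip force is fixed at half the most. Time passes only in rows, so rows that do not move let the fingers close. It gives the time, the measured TCP pose, the force, the opening and the grip force at its end, in the units of the state.
- robot.read_state(): the state, without advancing time (a new reading comes with each control period).
- robot.snapshot(name): name is "scene" or "side" or "wrist"; returns a dict with "pixels" (400x640x3 uint8, red, green, blue), "vertical_fov" (degrees; the focal length in pixels is half the picture's height over the tangent of half this angle, whatever the lens; pixels are square), "cx", "cy" (the principal point, pixels), "R" (3x3) and "t" (3): a world point X has camera coordinates R X + t. Camera axes: x right, y down, z forward; pixel columns grow to the right and rows downward; lengths in m; the calibration is good to about 2 mm. A picture is of the moment at which its call begins. There is no depth.
- robot.sign_off(): hands the job in; it is judged then, once.
The state is a dict: "time_s": time; "q": joint angles; "joint_velocities": joint speeds; "effort": joint torques, N m; "position": TCP position; "eef_rot": TCP orientation; "force": force on the tool from outside, world axes, zero at the start; "torque": the same for the moment, N m; "gripper_width": opening from 0.0 (shut) to 1.0 (fully open); "finger_force": force on a finger pad.
Only numpy, scipy, OpenCV 4.12 (cv2) and the standard library are available. Lean on these libraries where they do the work, as an engineer would, in place of code of your own. Each camera call takes 0.05 s, during which the arm holds its last target. There are 200 camera calls.

TASK

Slide the clamp jaw of the green vibrating table gently towards the fence until the two halves of the white plaster mould are shut on each other and flush at the fence, with the jaw's sprung pad pressed about half way in. Only when the mould is clamped, turn the spring-return dial clockwise past its first two clicks to the third (orange) mark and keep holding it there: finish with the dial still held, as it runs back if let go.

Things in the scene. Friction and masses are not known exactly. Their poses are not given: they have to be found in the camera images.
- vibro_table: bench vibrating table, green cast base, fixed to the worktop, 180 (x) x 357 (y) x 71 mm; origin on the worktop. Its +x points away from its louvred front, +y to its raised control end (y = 108 to 205, top z = 71 mm). On the grey deck (y = -150 to 104, top z = 68 mm) stand the fence (dark steel plate, 128 mm long, face at y = -115, top z = 130 mm), the two mould halves and the jaw
- far_half: half of the off-white plaster mould next to the fence, loose, about 0.3 kg: a block 62 mm thick (own x), 121 mm long (own y, roughly along the fence), 85 mm high, with small locating knobs on its inner face; origin at the centre of its underside, 33 mm from its outer face. Flush at the fence its origin is at y = -82 mm in the table's frame
- near_half: the other half, next to the jaw, the same and facing the first, a few mm apart from it. Shut on the first half, and that flush at the fence, its origin is at y = -24 mm in the table's frame, and its outer face at y = +9 mm
- clamp_jaw (a joint): travel of the dark steel sliding jaw towards the fence (table's -y), m: 0 fully open, 0.060 the end of its slot. A drag brake holds it where it is left: about 12 N to slide it. The free pad meets the shut mould flush at the fence at 0.044, and is half pressed in at 0.048
- jaw_grip (a point): centre of the black grip bar on top of the jaw: bar 74 mm long (table's x) x 14 mm thick (table's y) x 20 mm high, its centre 182 mm above the worktop, 29 mm above the mould's top; moves with the jaw. Grip it across its 14 mm
- clamp_pad (a joint): how far the rubber-faced pad in front of the jaw is pushed back on its springs, m: 0 free, 0.008 bottomed. It pushes with 4 N at first, 7 N half way, 10 N bottomed (so with the drag about 16 to 22 N of push on the jaw once the mould stands shut at the fence). The friction of the halves on the deck may press it in a little before they are home
- pad_rubber: black rubber facing of the pad, 88 wide x 50 mm high; origin at the centre of its face, 113 mm above the worktop
- dial (a joint): angle of the black dial, rad: 0 at rest (thin mark), growing clockwise seen from above; clicks at 0.393, 0.785 and 1.178 (orange mark), end stop 1.278. A spring always drives it back to 0 (0.07 N m at rest, 0.16 at the third mark); each click adds a ripple of about 0.05 N m
- dial_grip (a point): middle of the dial's upright grip bar, 46 long x 12 thick, from 78 to 104 mm above the worktop, above a round skirt 50 mm wide; point on the dial's vertical axis, 91 mm above the worktop (table's frame: x = -20, y = 160 mm). Its x axis lies along the bar towards the white pointer line and turns with it; at rest 0.59 rad anticlockwise of the table's x axis

How it is judged:
On the way, in this order (a step that is already met when the one before it is completed fails the run):
1. the mould is clamped: both halves shut and flush at the fence with the jaw's pad pressed on them (value of joint clamp_pad above 0.002 m and contact force between pad_rubber and near_half above 4 N and y of far_half in the frame of vibro_table below -0.0795 m and y of near_half in the frame of vibro_table below -0.0215 m and angle between the y axis of each of far_half, near_half and the x axis of vibro_table, either way round below 0.03 rad), for 0.3 s.
2. the dial is at its third mark (value of joint dial above 1.06 rad), for 0.3 s.
At the end, for the whole second after the job is handed in: the fingers hold the dial at its third mark (above 1.06 rad), and the mould stands upright and shut, its halves flush at the fence (each within 2.5 mm and 0.03 rad), with the jaw's pad pressed in by more than 2 mm and pushing with more than 4 N (all of step 1 and value of joint dial above 1.06 rad and contact force between the fingers and vibro_table above 1 N and angle between each of far_half, near_half's own z axis and vertical below 0.05 rad); the arm keeps its last pose, push and grip.
It fails at once if the dial is turned before the mould is clamped (value of joint dial above 0.3 rad and value of joint clamp_pad below 0.001 m).
It fails at once if the mould is crushed: more than 40 N from the pad (contact force between pad_rubber and near_half above 40 N).
It also fails if it takes over 56 s, if anything falls off the work surface, if the arm or the gripper's body presses on something with over 40 N, if the wrist force passes 120 N, or if a joint passes its speed limit or range.

## Working session

There is one attempt and no reset: what is moved stays moved. The work goes in short steps, Python scripts to look and compute and a tool call to move; the robot and the scene stay as the last step left them, time stands still between calls to the robot, and variables do not carry over. Pictures are saved under pics/ and viewed, at most 10 in all, crops included, and the job is handed in when it is done.

Besides the shell and the picture viewer there is one more tool, called after "Call:" as a command line: name --argument value ..., lists and objects as JSON in quotes. apply_moves: Moves the arm, as the interface text tells. Its arguments: {"type":"object","properties":{"steps":{"type":"array"}},"required":["steps"]}

```bash
mkdir -p pics; cat > h.py <<'E'
import numpy as np, cv2
from cell import robot
from scipy.spatial.transform import Rotation as Ro
def snap(n,f=None):
    s=robot.snapshot(n)
    if f: cv2.imwrite('pics/'+f,cv2.cvtColor(np.asarray(s['pixels']),cv2.COLOR_RGB2BGR))
    return s
def ray(s,u,v):
    f=200/np.tan(np.radians(s['vertical_fov'])/2)
    R=np.array(s['R']);t=np.array(s['t'])
    d=R.T@np.array([(u-s['cx'])/f,(v-s['cy'])/f,1]);return -R.T@t,d/np.linalg.norm(d)
def onz(s,u,v,z):
    o,d=ray(s,u,v);return o+d*(z-o[2])/d[2]
def tri(a,b):
    A=0;B=0
    for s,u,v in (a,b):
        o,d=ray(s,u,v);P=np.eye(3)-np.outer(d,d);A=A+P;B=B+P@o
    return np.linalg.solve(A,B)
def proj(s,X):
    f=200/np.tan(np.radians(s['vertical_fov'])/2)
    c=np.array(s['R'])@X+np.array(s['t']);return c[:2]/c[2]*f+[s['cx'],s['cy']]
E
python3 - <<'E'
from h import *
a=snap('scene','scene.png');b=snap('side','side.png');c=snap('wrist','wrist.png')
for s in(a,b,c): print(s['vertical_fov'],s['cx'],s['cy'],-np.array(s['R']).T@s['t'])
print(robot.read_state(),robot.grasp_offset)
E
```

```text
50.06403243776755 323.450650891043 200.31432005643788 [-0.02256261 -0.05690729  0.69825142]
52.5392208896704 325.11193335494056 203.16172696277943 [ 0.31587231 -0.96004619  0.67345308]
70.98905601756884 322.574513193799 195.83629703059484 [0.11178213 0.66949817 0.37241142]
{'time_s': 0.15, 'q': array([-1.38877991,  0.57633296,  0.02485379,  1.43768842, -0.01498368,
        1.12898894, -0.05649933]), 'joint_velocities': array([ 0.00029663, -0.00187553, -0.00069872, -0.00236057, -0.00042192,
       -0.00038901,  0.00221608]), 'effort': array([ 3.26737281e-03, -7.66259193e+01,  2.25286044e+00, -2.86181903e+01,
        1.55855587e-02,  9.82027443e-03, -2.44434710e-05]), 'position': array([0.17723116, 0.65097912, 0.23065425]), 'eef_rot': array([-4.16246552e-01, -3.11380590e+00,  1.93185160e-03]), 'force': array([-0.13873657,  0.11452623, -1.36997034]), 'torque': array([-0.01187418, -0.02657949,  0.02765405]), 'finger_force': 0.0, 'gripper_width': 1.0023901599635627} 0.0187
```

View pics/scene.png

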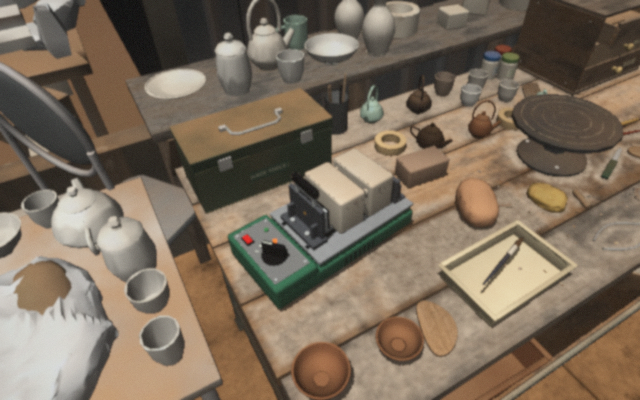

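View pics/side.png

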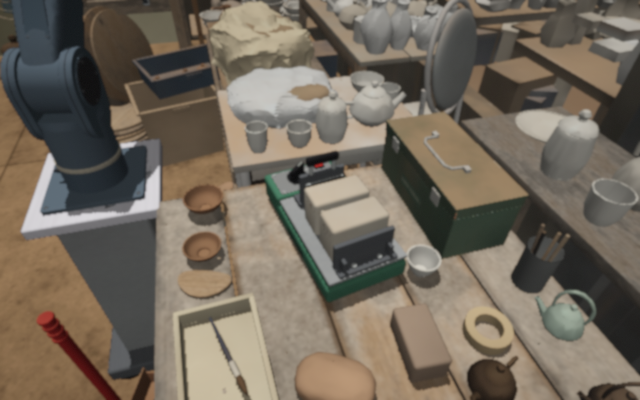

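View pics/wrist.png

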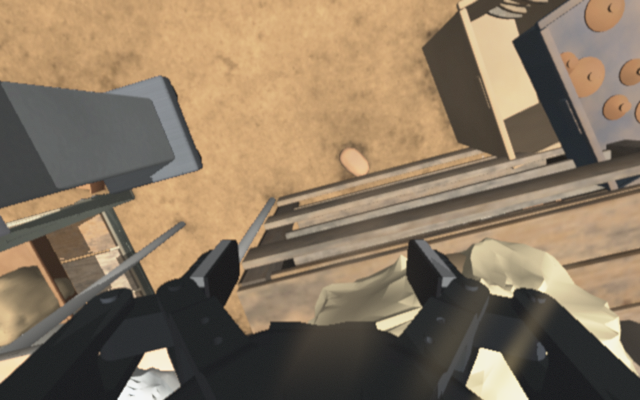

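The scene picture shows the table with the dial at about (273,250), grip bar at (305,186), halves at (333,195)/(362,175) and fence at right. In the side picture the fence is at (362,250), the grip bar at (320,160). The wrist camera looks at the floor away from the work.

```bash
python3 - <<'E'
from h import *
a=snap('scene');b=snap('side')
for n,u,v,z in(('dial',273,248,.1),('redsw',247,239,.075),('grip1',296,178,.192),('grip2',316,193,.192),('greenL',230,235,.071),('greenbot',276,300,.0),('greentopnear',277,288,.071),('green right',411,203,.066),('m',333,163,.153),('m2',297,190,.153),('m3',392,175,.153),('m4',355,210,.153)):
    print(n,onz(a,u,v,z).round(3))
for n,u,v,z in(('grip1',300,168,.192),('grip2',335,156,.192),('fence1',334,265,.13),('fence2',393,237,.13),('greennear',328,293,.065),('greenfar',404,267,.065),('greenL',268,178,.071)):
    print(n,onz(b,u,v,z).round(3))
p=a['pixels'];q=b['pixels']
big=np.hstack([cv2.resize(p[140:310,215:425],None,fx=2.5,fy=2.5,interpolation=2)[:,:],])
cv2.imwrite('pics/c1.png',cv2.resize(p[140:310,215:425],(735,595),interpolation=2)[:,:,::-1])
E
```

```text
dial [ 0.472 -0.216  0.1  ]
redsw [ 0.539 -0.189  0.075]
grip1 [ 0.527 -0.298  0.192]
grip2 [ 0.472 -0.309  0.192]
greenL [ 0.57  -0.164  0.071]
greenbot [ 0.433 -0.193  0.   ]
greentopnear [ 0.409 -0.191  0.071]
green right [ 0.464 -0.53   0.066]
m [ 0.572 -0.402  0.153]
m2 [ 0.536 -0.302  0.153]
m3 [ 0.48  -0.483  0.153]
m4 [ 0.434 -0.367  0.153]
grip1 [ 0.459 -0.339  0.192]
grip2 [ 0.537 -0.318  0.192]
fence1 [ 0.467 -0.541  0.13 ]
fence2 [ 0.592 -0.507  0.13 ]
greennear [ 0.456 -0.549  0.065]
greenfar [ 0.613 -0.531  0.065]
greenL [ 0.412 -0.201  0.071]
```

View pics/c1.png

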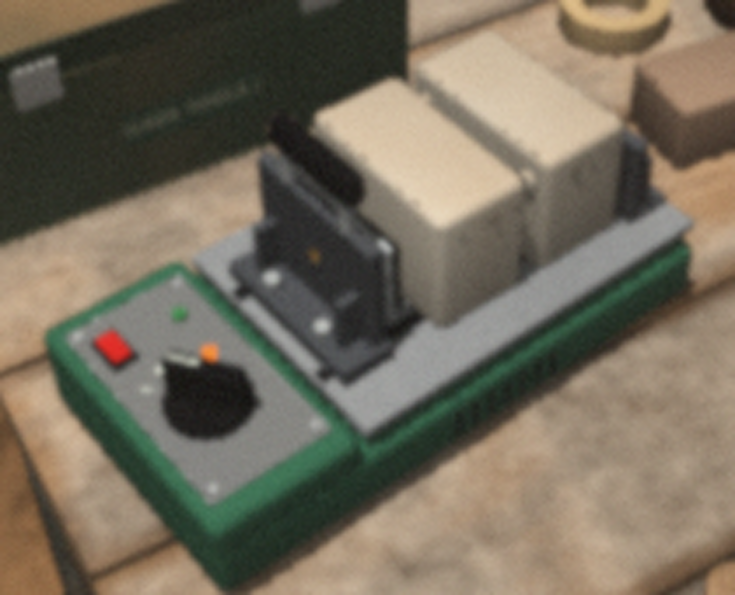

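The close-up shows the louvred front facing the robot side, the dial with its white pointer up-left, and a green control end at left. The table yaw is about 0.13 rad. I'll swing the arm over for wrist views.

Call:
apply_moves --steps '[[[0,0,0,0,-0.02,-0.035,1],[0,0,0,0,-0.02,-0.035,1],[0,0,0,0,-0.02,-0.035,1],[0,0,0,0,-0.02,-0.035,1],[0,0,4,-0.041,0,0,1],[0,0,4,-0.041,0,0,1],[0,0,4,-0.041,0,0,1],[0,0,4,-0.041,0,0,1],[0,0,4,-0.041,0,0,1],[0,0,4,-0.041,0,0,1],[0,0,4,-0.041,0,0,1],[0,0,4,-0.041,0,0,1]]]'

```text
time_s: 1.25
position: [0.4404, 0.4148, 0.3711]
eef_rot: [1.263, 2.876, -0.0]
force: [0.5, 0.2, -0.1]
gripper_width: 1.001
finger_force: 0.0
```

Call:
apply_moves --steps '[[[0,0,4,-0.041,0,0,1],[0,0,4,-0.041,0,0,1],[0,0,4,-0.041,0,0,1],[0,0,4,-0.041,0,0,1],[0,0,4,-0.041,0,0,1],[0,0,4,-0.041,0,0,1],[0,0,4,-0.041,0,0,1],[0,0,4,-0.041,0,0,1],[0,0,4,-0.041,0,0,1],[0,0,4,-0.041,0,0,1]]]'

```text
time_s: 2.08
position: [0.6076, 0.0493, 0.3711]
eef_rot: [2.171, 2.271, -0.0]
force: [0.8, -0.5, 0.3]
gripper_width: 0.999
finger_force: 0.0
```

Call:
apply_moves --steps '[[[0,0,7,-0.026,-0.015,0,1],[0,0,7,-0.028,-0.012,0,1],[0,0,7,-0.029,-0.008,0,1],[0,0,7,-0.03,-0.005,0,1],[0,0,7,-0.03,-0.001,0,1],[0,0,7,-0.03,0.002,0,1],[0,0,7,-0.029,0.006,0,1],[0,0,7,-0.028,0.01,0,1],[0,0,7,-0.027,0.013,0,1],[0,0,7,-0.025,0.016,0,1],[0,0,7,-0.023,0.019,0,1],[0,0,7,-0.021,0.022,0,1]]]'

```text
time_s: 3.08
position: [0.4404, -0.2695, 0.3715]
eef_rot: [-3.133, -0.232, -0.001]
force: [-0.2, -0.1, -0.7]
gripper_width: 0.998
finger_force: 0.0
```

```bash
python3 - <<'E'
from h import *
c=snap('wrist','w1.png');print(-np.array(c['R']).T@c['t'],robot.read_state()['position'],robot.read_state()['q'])
import pickle;pickle.dump(c,open('w1.pkl','wb'))
E
```

```text
[ 0.50693462 -0.25895281  0.51336678] [ 0.43639024 -0.27506914  0.37205343] [-0.18476625  0.3351029   0.94154513  1.62732387 -0.27577639  1.31965582
 -0.64028072]
```

View pics/w1.png

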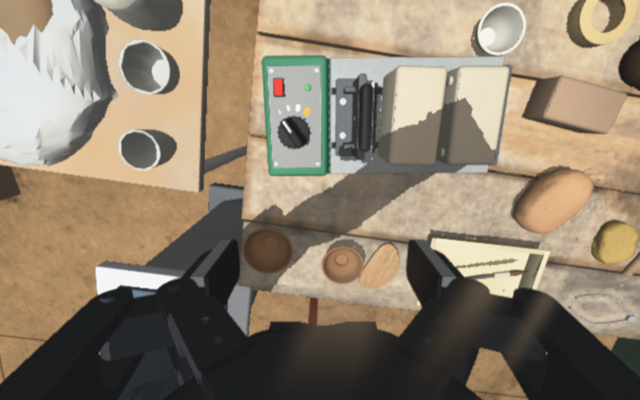

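The wrist view shows the table upright in the picture: panel at (296,115), dial (294,132), grip bar (366,118) running from row 83 to 153, halves at (417,115) and (475,115). Next is a second viewpoint for height.

Call:
apply_moves --steps '[[[0,0,0,0,0,0,1],[0,0,0,0,0,0,1],[0,0,0,0,0,0,1]]]'

```text
time_s: 3.38
position: [0.4418, -0.2676, 0.3711]
eef_rot: [-3.131, -0.244, 0.0]
force: [0.0, 0.3, -0.4]
gripper_width: 1.001
finger_force: 0.0
```

```bash
python3 - <<'E'
from h import *
import pickle
c=snap('wrist');pickle.dump(c,open('w1.pkl','wb'));print(robot.read_state()['position'])
E
```

```text
[ 0.44193651 -0.26743083  0.37110922]
```

Call:
apply_moves --steps '[[[0,0,0,0.01,0.03,0.01,1],[0,0,0,0.01,0.03,0.01,1],[0,0,0,0.01,0.03,0.01,1],[0,0,0,0,0,0,1],[0,0,0,0,0,0,1],[0,0,0,0,0,0,1]]]'

```text
time_s: 3.93
position: [0.4848, -0.3522, 0.3411]
eef_rot: [-3.132, -0.242, 0.001]
force: [0.1, -0.6, 0.1]
gripper_width: 1.002
finger_force: 0.0
```

```bash
python3 - <<'E'
from h import *
import pickle
c=snap('wrist');pickle.dump(c,open('w2.pkl','wb'));print(robot.read_state()['position'])
a=pickle.load(open('w1.pkl','rb'))
im=np.hstack([cv2.resize(s['pixels'][40:190,x:x+260 if 0 else x+130],(390,450),interpolation=2) for s,x in((a,255),(c,180))])
cv2.imwrite('pics/pair.png',im[:,:,::-1])
E
```

```text
[ 0.48479711 -0.35190989  0.34149303]
```

View pics/pair.png

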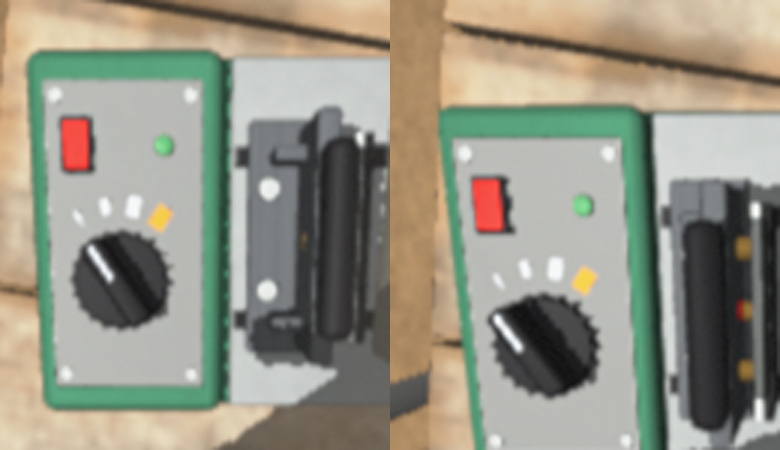

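The pair shows, in the left view, the bar at crop (338,238), dial skirt (121,280), and screws at (54,95), (190,95), (66,374), (192,374). In the right view the bar is at (707,326), the dial at (545,345), and the pointer is up-left.

```bash
python3 - <<'E'
from h import *
import pickle
a,c=[pickle.load(open(f,'rb')) for f in('w1.pkl','w2.pkl')]
A=lambda x,y:(a,255+(x+.5)/3-.5,40+(y+.5)/3-.5)
C=lambda x,y:(c,180+(x-390+.5)/3-.5,40+(y+.5)/3-.5)
pts=dict(s1=((54,95),(464,153)),s2=((190,95),(608,153)),s3=((66,374),(495,440)),s4=((192,374),(626,440)),
 led=((164,146),(583,206)),dial=((121,280),(545,345)),bartop=((341,140),(705,222)),barbot=((335,338),(710,430)),orange=((161,217),(584,281)),ptr=((90,245),(495,315)))
P={}
for n,(p,q) in pts.items():
    P[n]=tri(A(*p),C(*q)); 
    z={'bartop':.192,'barbot':.192,'dial':.08,'ptr':.104}.get(n,.072)
    print(n,P[n].round(4),onz(*A(*p),z).round(4)[:2],onz(*C(*q),z).round(4)[:2])
for k in(('s1','s3'),('s2','s4'),('bartop','barbot')):
    d=P[k[0]]-P[k[1]];print(k,np.degrees(np.arctan2(d[1],d[0])))
# masks: green panel rectangle
for s,(x0,y0,x1,y1) in((a,(250,40,345,190)),(c,(175,60,280,215))):
    h=cv2.cvtColor(np.ascontiguousarray(s['pixels']),cv2.COLOR_RGB2HSV)
    m=cv2.inRange(h,(65,90,40),(90,255,255));k=np.zeros_like(m);k[y0:y1,x0:x1]=m[y0:y1,x0:x1]
    ct=max(cv2.findContours(k,0,1)[0],key=cv2.contourArea);H=cv2.convexHull(ct)[:,0]
    W=np.array([onz(s,*p,.071)[:2] for p in H],np.float32)
    print('panel',cv2.minAreaRect(W))
    # bar: dark
    g=s['pixels'].max(2);b=np.zeros_like(g)
    bx=(352,80,380,158) if s is a else (274,108,296,190)
    b[bx[1]:bx[3],bx[0]:bx[2]]=(g[bx[1]:bx[3],bx[0]:bx[2]]<48)*255
    ct=max(cv2.findContours(b,0,1)[0],key=cv2.contourArea)
    W=np.array([onz(s,*p,.192)[:2] for p in ct[:,0]],np.float32)
    print('bar',cv2.boundingRect(ct),cv2.minAreaRect(W))
E
```

```text
s1 [ 0.5624 -0.1745  0.0713] [ 0.5622 -0.1746] [ 0.5625 -0.1747]
s2 [ 0.5727 -0.2396  0.0705] [ 0.5724 -0.2397] [ 0.5726 -0.24  ]
s3 [ 0.4277 -0.1952  0.0698] [ 0.4278 -0.1956] [ 0.4287 -0.1958]
s4 [ 0.4386 -0.2611  0.0725] [ 0.4381 -0.2613] [ 0.4388 -0.2608]
led [ 0.5476 -0.2306  0.072 ] [ 0.5475 -0.2306] [ 0.5476 -0.2305]
dial [ 0.4806 -0.2182  0.0747] [ 0.4809 -0.2187] [ 0.4816 -0.2198]
bartop [ 0.55   -0.3016  0.1798] [ 0.5487 -0.2998] [ 0.5499 -0.3033]
barbot [ 0.4786 -0.3127  0.1858] [ 0.4793 -0.3115] [ 0.4799 -0.3133]
orange [ 0.5139 -0.2341  0.0738] [ 0.5142 -0.2339] [ 0.5135 -0.2337]
ptr [ 0.496  -0.2046  0.1055] [ 0.4961 -0.2043] [ 0.4956 -0.2041]
('s1', 's3') 8.744980670974803
('s2', 's4') 9.08617880236049
('bartop', 'barbot') 8.833809771529275
panel ((0.5009217262268066, -0.2211616486310959), (0.17143629491329193, 0.09628318250179291), 8.789510726928711)
bar (361, 88, 5, 63) ((0.5135384202003479, -0.29968956112861633), (0.06608697772026062, 0.002996267983689904), 7.90598201751709)
panel ((0.5014809966087341, -0.22179383039474487), (0.17308427393436432, 0.09560967981815338), 8.609835624694824)
bar (279, 108, 17, 75) ((0.518482506275177, -0.30962225794792175), (0.07529915869235992, 0.015956558287143707), 7.336518287658691)
```

Table yaw is 8.8°, and the bar centre is about (0.514,-0.307,0.183), so the tool is already aligned. I'll go over it and down.

Call:
apply_moves --steps '[[[0,0,0,0.018,-0.02,0,1],[0,0,0,0.018,-0.02,0.02,1],[0,0,0,0,0,0.035,1],[0,0,0,0,0,0.035,1],[0,0,0,0,0,0.03,1],[0,0,0,0,0,0,1],[0,0,0,0,0,0,1],[0,0,0,0,0,0,1]]]'

```text
time_s: 4.65
position: [0.5148, -0.3082, 0.2237]
eef_rot: [3.131, 0.241, 0.004]
force: [0.5, 0.8, 0.7]
gripper_width: 1.001
finger_force: 0.0
```

```bash
python3 - <<'E'
from h import *
c=snap('wrist','w3.png');st=robot.read_state();print(st['position'],st['force'],st['eef_rot'])
E
```

```text
[ 0.51488003 -0.30855706  0.2239012 ] [-0.14385649 -1.3052445   0.35460663] [3.1304013  0.24074033 0.00470741]
```

View pics/w3.png

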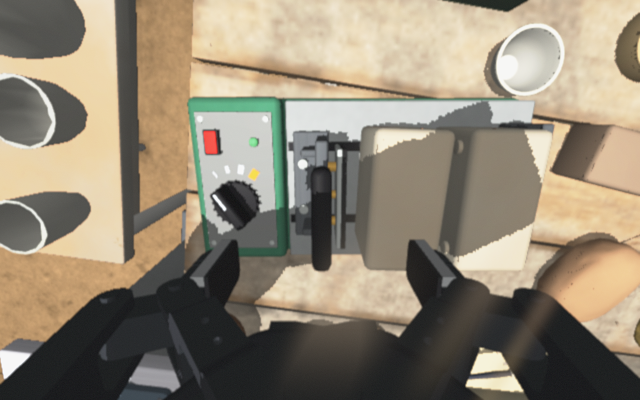

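The bar (321,218) is midway between the fingers, and a gap remains between the pad (343) and the near half (360). Descending and gripping.

Call:
apply_moves --steps '[[[0,0,0,0,0,0.03,1],[0,0,0,0,0,0.028,1],[0,0,0,0,0,0,1],[0,0,0,0,0,0,0],[0,0,0,0,0,0,-0.5],[0,0,0,0,0,0,-1],[0,0,0,0,0,0,-1],[0,0,0,0,0,0,-1],[0,0,0,0,0,0,-1],[0,0,0,0,0,0,-1],[0,0,0,0,0,0,-1]]]'

```text
time_s: 5.62
position: [0.5143, -0.3079, 0.1642]
eef_rot: [-3.132, -0.241, -0.002]
force: [-0.6, 2.1, 7.6]
gripper_width: 0.147
finger_force: 58.9
```

Call:
apply_moves --steps '[[[0,0,0,0,0.002,0,-1],[0,0,0,0,0.003,0,-1],[0,0,0,0,0.003,0,-1],[0,0,0,0,0.003,0,-1],[0,0,0,0,0.003,0,-1],[0,0,0,0,0.003,0,-1],[0,0,0,0,0.003,0,-1],[0,0,0,0,0.002,0,-1],[0,0,0,0,0,0,-1]]]'

```text
time_s: 6.37
position: [0.5174, -0.3274, 0.1642]
eef_rot: [-3.128, -0.242, -0.0]
force: [-3.9, 10.7, 13.2]
gripper_width: 0.155
finger_force: 60.0
```

Call:
apply_moves --steps '[[[0,0,0,0,0.002,0,-1],[0,0,0,0,0.002,0,-1],[0,0,0,0,0.002,0,-1],[0,0,0,0,0.002,0,-1],[0,0,0,0,0.002,0,-1],[0,0,0,0,0.002,0,-1]]]'

```text
time_s: 6.87
position: [0.5191, -0.3384, 0.1642]
eef_rot: [-3.127, -0.242, -0.0]
force: [-6.0, 15.0, 17.4]
gripper_width: 0.153
finger_force: 60.4
```

```bash
python3 - <<'E'
from h import *
c=snap('wrist','w4.png');a=snap('scene');st=robot.read_state();print(st['position'],st['force'],st['eef_rot'])
t=lambda p:((p-np.array([.5251,-.3761]))@np.array([[.9882,-.153],[.153,.9882]])) 
print(t(st['position'][:2]))
cv2.imwrite('pics/c4.png',np.vstack([cv2.resize(c['pixels'][60:300,180:560],(760,480)),])[:,:,::-1])
E
```

```text
[ 0.51912905 -0.33883843  0.16420252] [-4.28620601 12.83279382 14.02726065] [-3.12718071e+00 -2.41971718e-01 -2.99346016e-04]
[-0.00019948  0.03773544]
```

View pics/c4.png

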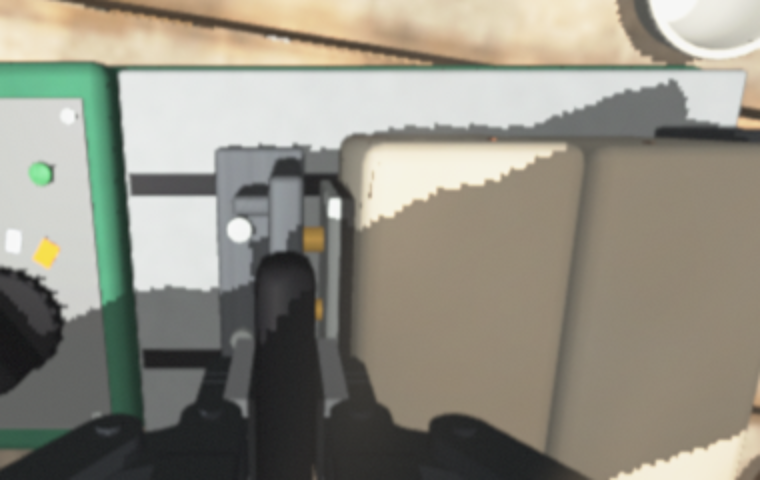

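The pad now touches the near half (crop column 345) and the halves are nearly shut (seam about 575), with the fence at far right. Continuing slowly.

Call:
apply_moves --steps '[[[0,0,0,0,0.002,0,-1],[0,0,0,0,0.002,0,-1],[0,0,0,0,0.002,0,-1],[0,0,0,0,0.002,0,-1],[0,0,0,0,0.001,0,-1],[0,0,0,0,0,0,-1]]]'

```text
time_s: 7.47
position: [0.5204, -0.3468, 0.1642]
eef_rot: [-3.125, -0.242, 0.0]
force: [-5.9, 15.4, 18.3]
gripper_width: 0.153
finger_force: 60.5
```

Call:
apply_moves --steps '[[[0,0,0,0,0.001,0,-1],[0,0,0,0,0.001,0,-1],[0,0,0,0,0.001,0,-1]]]'

```text
time_s: 7.72
position: [0.5207, -0.349, 0.1642]
eef_rot: [-3.124, -0.243, 0.001]
force: [-7.4, 19.5, 20.1]
gripper_width: 0.152
finger_force: 61.0
```

Call:
apply_moves --steps '[[[0,0,0,0,0.001,0,-1],[0,0,0,0,0.001,0,-1],[0,0,0,0,0.001,0,-1]]]'

```text
time_s: 7.97
position: [0.5211, -0.3515, 0.1642]
eef_rot: [-3.123, -0.243, 0.001]
force: [-8.9, 21.5, 21.2]
gripper_width: 0.152
finger_force: 61.2
```

Call:
apply_moves --steps '[[[0,0,0,0,0,0,-1],[0,0,0,0,0,0,-1]]]'

```text
time_s: 8.13
position: [0.5211, -0.3516, 0.1642]
eef_rot: [-3.124, -0.243, 0.001]
force: [-7.6, 18.4, 20.3]
gripper_width: 0.156
finger_force: 61.0
```

```bash
python3 - <<'E'
from h import *
import pickle
c=snap('wrist');b=snap('side');pickle.dump((c,b),open('w5.pkl','wb'))
st=robot.read_state();print(st['position'],st['force'])
im=np.hstack([cv2.resize(c['pixels'][110:310,300:520],(440,400),interpolation=2),cv2.resize(b['pixels'][150:300,265:400],(360,400),interpolation=2)])
cv2.imwrite('pics/c5.png',im[:,:,::-1])
T=np.array([.5251,-.3761]);M=np.array([[.9882,.153],[-.153,.9882]])
for x in(-.05,0,.05):
  for y,z in((.009,.153),(-.053,.153),(-.115,.13)):
    X=np.r_[T+M.T@[x,y],z]
    p=proj(c,X);q=proj(b,X);print(x,y,((p-[300,110])*2).round(1),((q-[265,150])*2.667+[440,0]).round(1))
E
```

```text
[ 0.52111236 -0.35165899  0.16416236] [-7.93947036 19.47602487 20.1966123 ]
-0.05 0.009 [ 96.5 398.8] [566.7 115.5]
-0.05 -0.053 [291.8 400.1] [602.7 168.1]
-0.05 -0.115 [439.4 358.7] [641.3 250.3]
0 0.009 [100.9 253.6] [627.3  97.9]
0 -0.053 [312.  254.6] [665.8 148.5]
0 -0.115 [467.8 227.2] [705.7 228.2]
0.05 0.009 [106.1  82.9] [685.5  81. ]
0.05 -0.053 [335.7  83.5] [726.2 129.6]
0.05 -0.115 [500.5  75.5] [767.4 207. ]
```

View pics/c5.png

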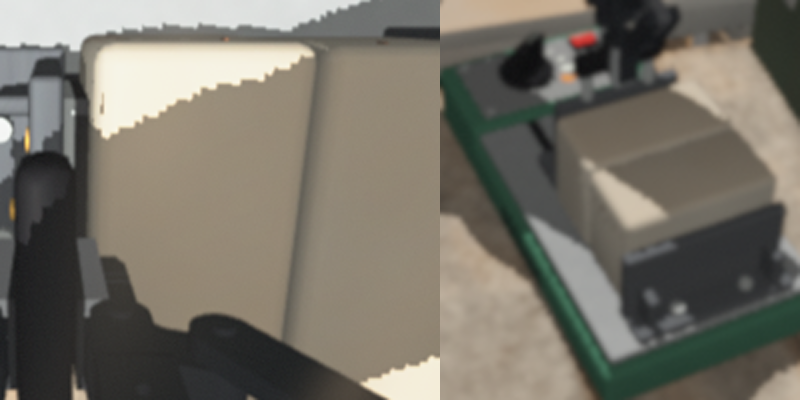

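Crop left: the seam is at (319,83)-(300,254), some 4 mm short of the prediction; right: the fence top edge (622,255)-(780,205) agrees with the prediction. I'll check the offset with landmarks in the same picture.

```bash
python3 - <<'E'
from h import *
import pickle
c,b=pickle.load(open('w5.pkl','rb'));a1=pickle.load(open('w1.pkl','rb'));a2=pickle.load(open('w2.pkl','rb'))
def cen(s,lo,hi,bx):
    h=cv2.cvtColor(np.ascontiguousarray(s['pixels']),cv2.COLOR_RGB2HSV);m=cv2.inRange(h,lo,hi);k=np.zeros_like(m);x0,y0,x1,y1=bx;k[y0:y1,x0:x1]=m[y0:y1,x0:x1]
    n,l,st,ce=cv2.connectedComponentsWithStats(k);i=1+np.argmax(st[1:,4]);return ce[i],st[i,4]
T=np.array([.5251,-.3761]);M=np.array([[.9882,.153],[-.153,.9882]])
O=((15,120,120),(30,255,255))
for n,s,bx in(('w1',a1,(295,100,320,122)),('w2',a2,(235,120,260,145)),('w5',c,(100,60,260,320))):
    p,ar=cen(s,*O,bx);X=onz(s,*p,.072);print(n,'orange',p.round(1),ar,X.round(4),(M@(X[:2]-T)).round(4))
h=cv2.cvtColor(np.ascontiguousarray(c['pixels']),cv2.COLOR_RGB2HSV)
m=cv2.inRange(h,(65,90,40),(90,255,255))
# green inner/outer edges along rows in w5, at z=.071
for y in range(100,300,25):
    xs=np.where(m[y,:330])[0]
    if len(xs): print(y,xs.min(),xs.max(),(M@(onz(c,xs.max()+.5,y,.071)[:2]-T)).round(4))
# seam in a1 pictures: columns of far half edges; profile across halves in each picture, at table x=+0.03 z=.153
for n,s in(('w1',a1),('w2',a2),('w5',c)):
    ys=np.arange(.08,-.16,-.002)
    for x in(.04,):
        P=[proj(s,np.r_[T+M.T@[x,y],.153]) for y in ys]
        print(n,x,' '.join(f"{int(y*1000)}:{int(s['pixels'][int(round(q)),int(round(p))].sum()/3)}" for y,(p,q) in zip(ys,P) if 0<=p<639 and 0<=q<399))
E
```

```text
w1 orange [308.1 112.3] 35 [ 0.5137 -0.2335  0.072 ] [0.0105 0.1426]
w2 orange [244.4 133. ] 35 [ 0.514  -0.2338  0.072 ] [0.0108 0.1424]
w5 orange [187.9 186. ] 105 [ 0.5142 -0.2341  0.072 ] [0.011 0.142]
100 101 221 [0.0812 0.1068]
125 107 223 [0.0619 0.107 ]
150 112 225 [0.0417 0.1072]
175 117 227 [0.0205 0.1074]
200 122 230 [-0.0018  0.1067]
225 128 232 [-0.0251  0.1069]
250 133 235 [-0.0497  0.1062]
275 138 213 [-0.0758  0.1292]
w1 0.04 80:51 78:51 76:68 74:129 72:132 69:118 67:93 65:77 63:76 61:86 59:149 57:232 55:88 53:69 51:186 49:207 47:203 45:121 43:101 41:105 39:113 37:118 35:120 33:123 31:164 29:193 27:221 25:225 23:226 21:225 19:225 17:224 15:223 13:224 11:224 9:223 7:223 5:224 3:223 1:223 0:223 -2:222 -4:223 -6:224 -8:223 -10:222 -12:222 -14:221 -16:221 -18:220 -20:220 -22:220 -24:220 -26:211 -28:195 -30:91 -32:114 -34:149 -36:162 -38:121 -40:119 -42:154 -44:195 -46:199 -48:222 -50:224 -52:223 -54:224 -56:223 -58:223 -60:223 -62:222 -64:222 -66:221 -68:220 -70:222 -72:221 -74:221 -76:221 -78:221 -80:221 -82:221 -84:221 -86:220 -88:220 -90:220 -92:221 -94:219 -96:220 -98
[... 1366 characters left out ...]
:150 29:115 27:154 25:148 23:145 21:124 19:136 17:129 15:41 13:45 11:198 9:235 7:238 5:240 3:239 1:240 0:216 -2:143 -4:141 -6:141 -8:142 -10:142 -12:141 -14:140 -16:140 -18:139 -20:138 -22:138 -24:138 -26:138 -28:138 -30:137 -32:136 -34:135 -36:135 -38:134 -40:135 -42:134 -44:132 -46:120 -48:98 -50:114 -52:124 -54:131 -56:133 -58:134 -60:134 -62:133 -64:133 -66:133 -68:133 -70:133 -72:132 -74:133 -76:134 -78:133 -80:134 -82:134 -84:134 -86:134 -88:134 -90:134 -92:134 -94:134 -96:133 -98:133 -100:134 -102:135 -104:134 -106:133 -108:81 -110:76 -112:79 -114:82 -116:84 -118:88 -120:90 -122:92 -124:94 -126:92 -128:99 -130:104 -132:152 -134:190 -136:196 -138:198 -140:197 -142:198 -144:197 -146:197
```

Landmarks confirm: the mould is shut but still about 4 mm from home (jaw ≈0.044). Pushing on in small steps.

Call:
apply_moves --steps '[[[0,0,0,0,0.001,0,-1],[0,0,0,0,0.001,0,-1],[0,0,0,0,0,0,-1],[0,0,0,0,0,0,-1]]]'

```text
time_s: 8.57
position: [0.5211, -0.3517, 0.1642]
eef_rot: [-3.12, -0.244, 0.002]
force: [-10.3, 26.4, 25.9]
gripper_width: 0.153
finger_force: 61.9
```

Call:
apply_moves --steps '[[[0,0,0,0,0.001,0,-1],[0,0,0,0,0.001,0,-1],[0,0,0,0,0,0,-1],[0,0,0,0,0,0,-1]]]'

```text
time_s: 8.9
position: [0.5211, -0.3518, 0.1641]
eef_rot: [-3.116, -0.245, 0.003]
force: [-13.6, 35.6, 31.9]
gripper_width: 0.159
finger_force: 62.8
```

```bash
cat > edge.py <<'E'
from h import *
T=np.array([.5251,-.3761]);M=np.array([[.9882,.153],[-.153,.9882]])
def run():
    c=snap('wrist');st=robot.read_state();print(st['position'],st['force'],'jaw~',.069-(M@(st['position'][:2]-T))[1])
    g=c['pixels'].astype(float).sum(2)/3
    for x in(.05,.04,.02,0):
        ys=np.arange(.02,-.13,-.0005)
        v=np.array([cv2.getRectSubPix(g.astype(np.float32),(1,1),tuple(map(float,proj(c,np.r_[T+M.T@[x,y],.153]))))[0,0] for y in ys])
        k=(ys<-.035)&(ys>-.06);d=(ys<-.095)
        print(x,'seam',ys[k][v[k].argmin()].round(4),'outer',ys[d][np.gradient(v[d]).argmin()].round(4),'near',ys[ys>0][np.gradient(v[ys>0]).argmax()].round(4))
run()
E
python3 edge.py
```

```text
[ 0.52112691 -0.35174533  0.16412411] [-13.23046401  34.03455282  31.23932276] jaw~ 0.044324834671127536
0.05 seam -0.0475 outer -0.108 near 0.0125
0.04 seam -0.0475 outer -0.1075 near 0.0125
0.02 seam -0.0475 outer -0.1055 near 0.0135
0 seam -0.0475 outer -0.106 near 0.0155
```

```bash
python3 - <<'E'
from h import *
import pickle
T=np.array([.5251,-.3761]);M=np.array([[.9882,.153],[-.153,.9882]])
c,b=pickle.load(open('w5.pkl','rb'));a1=pickle.load(open('w1.pkl','rb'));a2=pickle.load(open('w2.pkl','rb'))
X=tri((a1,375.3,86.7),(a2,302.3,110.7));print('plate',(M@(X[:2]-T)).round(4),X[2].round(4))
w3=cv2.imread('pics/w3.png');
c6=snap('wrist');im=[]
for s,x,y in((w3[:,:,::-1],300,110),(c['pixels'],290,120),(c6['pixels'],290,120)):
    im.append(cv2.resize(np.ascontiguousarray(s[y:y+140,x:x+66]),(260,560),interpolation=2))
cv2.imwrite('pics/c6.png',np.hstack(im)[:,:,::-1])
E
```

```text
plate [0.0401 0.0545] 0.1367
```

View pics/c6.png

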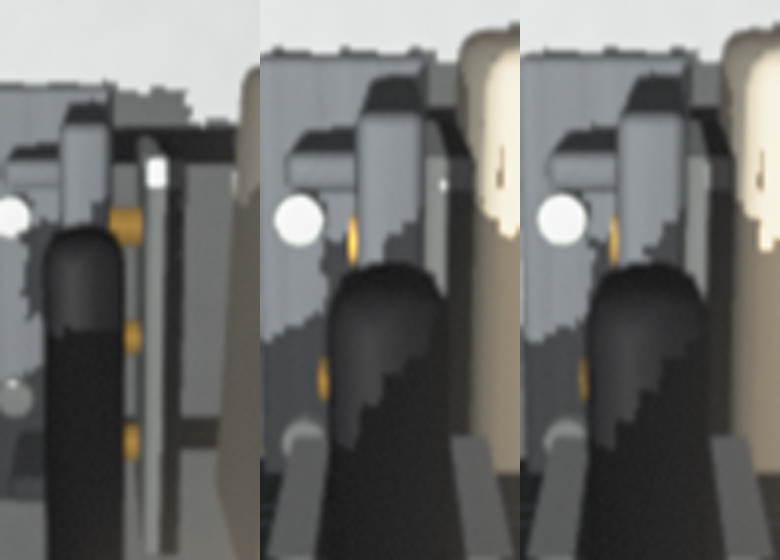

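The springs are fully compressed in views 2 and 3 (guide pins stick out behind, plate against the jaw), so the pad is bottomed. I need to know whether the mould is truly at the fence, so I'll measure the deck end and fence.

```bash
python3 - <<'E'
from h import *
import pickle
T=np.array([.5251,-.3761]);M=np.array([[.9882,.153],[-.153,.9882]])
c,b=pickle.load(open('w5.pkl','rb'));a1=pickle.load(open('w1.pkl','rb'));a2=pickle.load(open('w2.pkl','rb'))
def prof(s,x,z,y0,y1,st=-.001):
    o=[]
    for y in np.arange(y0,y1,st):
        u,v=proj(s,np.r_[T+M.T@[x,y],z])
        if 0<=u<639 and 0<=v<399: o.append(f"{round(y*1000)}:"+'/'.join(map(str,s['pixels'][int(round(v)),int(round(u))])))
    return ' '.join(o)
for n,s in(('w1',a1),('w2',a2)):
    print(n,'deckend x=.08',prof(s,.080,.068,-.140,-.165)); print(n,'deck start',prof(s,.07,.068,.112,.098))
for n,s in(('w2',a2),('w5',c)): print(n,'fence end x=.0625',prof(s,.0625,.13,-.100,-.135))
print('side, fence top x=.0',prof(b,0,.13,-.095,-.14)); print('side x=-.03',prof(b,-.03,.13,-.095,-.14))
E
```

```text
w1 deckend x=.08 -140:195/200/198 -141:194/199/197 -142:194/199/197 -143:191/195/193 -144:184/182/177 -145:184/182/177 -146:193/179/160 -147:197/180/155 -148:197/180/155 -149:195/178/154 -150:193/176/153 -151:193/176/153 -152:191/174/151 -153:192/175/153 -154:192/175/153 -155:194/177/155 -156:197/180/157 -157:197/180/157 -158:197/180/156 -159:199/182/158 -160:200/181/158 -161:200/181/158 -162:203/185/161 -163:206/188/163 -164:206/188/163
w1 deck start 112:45/76/60 111:45/76/60 110:46/78/60 109:71/99/85 108:71/99/85 107:134/148/141 106:190/196/193 105:190/196/193 104:205/210/209 103:206/211/210 102:206/211/210 101:205/210/209 100:205/210/208 99:205/211/208
w2 deckend x=.08 -140:198/203/201 -141:199/202/201 -142:200/204/202 -143:200/204/202 -144:194/197/195 -145:166/161/153 -146:166/150/128 -147:166/150/128 -148:169/151/129 -149:168/150/127 -150:168/150/127 -151:169/151/128 -152:173/154/132 -153:178/159/136 -154:178/159/136 -155:181/163/139 -156:181/162/139 -157:181/162/139 -158:183/164/140 -159:179/161/138 -160:177/159/136 -161:177/159/136 -162:174/156/134 -163:175/157/136 -164:180/16
[... 2025 characters left out ...]
1 -140:48/49/51
side x=-.03 -95:146/137/123 -96:125/118/106 -97:120/114/103 -98:120/114/103 -99:113/107/97 -100:113/107/97 -101:111/106/96 -102:111/106/96 -103:111/106/96 -104:111/106/96 -105:110/105/95 -106:110/105/95 -107:108/103/94 -108:108/103/94 -109:106/102/93 -110:96/92/85 -111:96/92/85 -112:92/89/84 -113:86/87/86 -114:86/87/86 -115:86/87/86 -116:89/91/93 -117:89/91/93 -118:92/94/96 -119:92/94/96 -120:84/85/87 -121:74/75/77 -122:74/75/77 -123:74/75/77 -124:54/55/57 -125:54/55/57 -126:49/51/52 -127:49/51/52 -128:49/50/51 -129:49/50/51 -130:49/50/51 -131:49/50/51 -132:49/50/51 -133:49/50/51 -134:49/50/51 -135:49/50/51 -136:49/50/51 -137:48/49/50 -138:48/49/50 -139:49/50/52 -140:49/50/52
```

Fence top strip in my frame reads -110.5…-119.5 mm, so my frame is 4.5 mm off at that end. The mould is home and the pad is over-pressed, so I'll back the jaw off 4 mm (position −0.3517 → about −0.3477).

Call:
apply_moves --steps '[[[0,0,0,0,-0.0015,0,-1],[0,0,0,0,-0.0015,0,-1],[0,0,0,0,-0.0015,0,-1],[0,0,0,0,-0.0015,0,-1],[0,0,0,0,-0.0015,0,-1],[0,0,0,0,-0.0015,0,-1],[0,0,0,0,0,0,-1],[0,0,0,0,0,0,-1]]]'

```text
time_s: 9.67
position: [0.5211, -0.3515, 0.1642]
eef_rot: [3.132, 0.241, 0.002]
force: [-0.9, 1.7, 7.9]
gripper_width: 0.154
finger_force: 59.6
```

Call:
apply_moves --steps '[[[0,0,0,0,-0.001,0,-1],[0,0,0,0,-0.001,0,-1],[0,0,0,0,-0.001,0,-1],[0,0,0,0,-0.001,0,-1],[0,0,0,0,0,0,-1],[0,0,0,0,0,0,-1]]]'

```text
time_s: 10.17
position: [0.5207, -0.3487, 0.1643]
eef_rot: [3.13, 0.24, 0.002]
force: [0.8, -3.1, 5.9]
gripper_width: 0.156
finger_force: 59.3
```

Call:
apply_moves --steps '[[[0,0,0,0,-0.001,0,-1],[0,0,0,0,0,0,-1],[0,0,0,0,0,0,-1],[0,0,0,0,0.001,0,-1]]]'

```text
time_s: 10.5
position: [0.5206, -0.348, 0.1642]
eef_rot: [3.131, 0.24, 0.002]
force: [-0.3, 3.3, 11.3]
gripper_width: 0.156
finger_force: 60.1
```

```bash
python3 edge.py
```

```text
[ 0.52055774 -0.34789032  0.1642081 ] [-0.6727728  -0.04227489  8.92120382] jaw~ 0.04042822566069902
0.05 seam -0.0475 outer -0.1075 near 0.0125
0.04 seam -0.0475 outer -0.1075 near 0.014
0.02 seam -0.0475 outer -0.1055 near 0.02
0 seam -0.0475 outer -0.1095 near 0.02
```

Mould unmoved with the jaw 4 mm back. Releasing, rising, and going over the dial with the tool turned to its bar.

Call:
apply_moves --steps '[[[0,0,0,0,0,0,0],[0,0,0,0,0,0,1],[0,0,0,0,0,0,1],[0,0,0,0,0,0,1],[0,0,0,0,0,0,1],[0,0,0,0,0,-0.02,1],[0,0,0,0,0,-0.03,1],[0,0,0,0,0,-0.03,1],[0,0,0,-0.005,-0.033,0,1],[0,0,0,-0.005,-0.033,0,1],[0,0,0,-0.005,-0.034,0,1],[0,0,0,-0.004,-0.034,0,1]]]'

```text
time_s: 11.55
position: [0.4799, -0.2168, 0.2432]
eef_rot: [-3.132, -0.239, 0.0]
force: [0.7, 0.1, -0.1]
gripper_width: 0.998
finger_force: 0.0
```

Call:
apply_moves --steps '[[[0,0,-6.8,0,0,0,1],[0,0,-6.8,0,0,0,1],[0,0,-6.8,0,0,0,1],[0,0,-6.8,0,0,0,1],[0,0,-6.6,0,0,0,1],[0,0,0,0,0,0,1],[0,0,0,0,0,0,1],[0,0,0,0,0,0,1]]]'

```text
time_s: 12.22
position: [0.4808, -0.218, 0.2433]
eef_rot: [-2.93, -1.134, 0.0]
force: [-0.2, -0.3, -1.2]
gripper_width: 0.997
finger_force: 0.0
```

```bash
python3 - <<'E'
from h import *
import pickle
c=snap('wrist','w7.png');pickle.dump(c,open('w7.pkl','wb'));st=robot.read_state();print(st['position'],st['eef_rot'],st['q'][6])
h=cv2.cvtColor(np.ascontiguousarray(c['pixels']),cv2.COLOR_RGB2HSV)
print('dial predicted',proj(c,np.array([.481,-.2188,.08])))
# pointer: white blob & dark dial blob near prediction
u,v=proj(c,np.array([.481,-.2188,.08])).astype(int)
g=c['pixels'].max(2);R=75;sub=np.ascontiguousarray(g[v-R:v+R,u-R:u+R])
m=(sub<62).astype(np.uint8);n,l,s,ce=cv2.connectedComponentsWithStats(m)
for i in range(1,n):
    if s[i,4]>150: print('dark',s[i],ce[i]+[u-R,v-R])
w=((sub>170)).astype(np.uint8);n,l,s,ce=cv2.connectedComponentsWithStats(w)
for i in range(1,n):
    if 15<s[i,4]<600: print('white',s[i],ce[i]+[u-R,v-R],onz(c,*(ce[i]+[u-R,v-R]),.104).round(4))
p=cv2.inRange(h,(15,120,120),(30,255,255));n,l,s,ce=cv2.connectedComponentsWithStats(p);i=1+s[1:,4].argmax();print('orange',onz(c,*ce[i],.072))
E
```

```text
[ 0.48083448 -0.21796385  0.24322925] [-2.92913840e+00 -1.13549230e+00  2.99647808e-04] -0.14670978453834882
dial predicted [323.55146009 181.76891201]
dark [ 54  54  42  47 962] [325.16320166 184.32536383]
white [ 83   4  20  23 257] [340.40856031 120.84435798] [ 0.5405 -0.1865  0.104 ]
white [134  51  16  22 142] [391.11267606 172.19014085] [ 0.5385 -0.2592  0.104 ]
white [73 61  3 19 54] [322.01851852 175.83333333] [ 0.4884 -0.2098  0.104 ]
orange [ 0.51390568 -0.23316803  0.072     ]
```

View pics/w7.png

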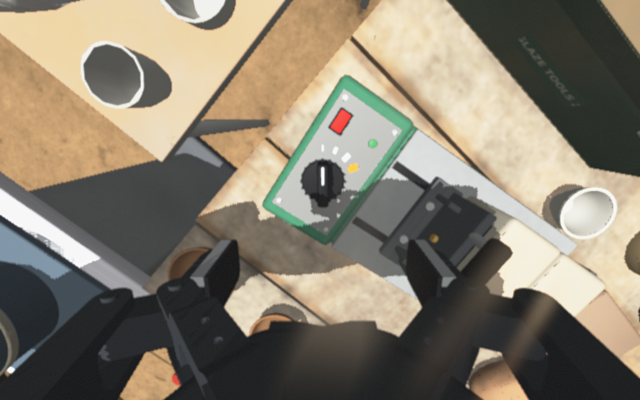

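The dial pointer is vertical in the picture at (322,176), midway between the fingers: aligned and centred. Descending and gripping.

Call:
apply_moves --steps '[[[0,0,0,0,0,0.04,0.3],[0,0,0,0,0,0.04,0.3],[0,0,0,0,0,0.035,0.3],[0,0,0,0,0,0.025,0.3],[0,0,0,0,0,0.014,0.3],[0,0,0,0,0,0.006,0.3],[0,0,0,0,0,0,0.3],[0,0,0,0,0,0,0.3]]]'

```text
time_s: 12.93
position: [0.4812, -0.2183, 0.0838]
eef_rot: [2.927, 1.139, 0.0]
force: [0.1, 0.0, 0.0]
gripper_width: 0.65
finger_force: 0.0
```

Call:
apply_moves --steps '[[[0,0,0,0,0,0,-0.4],[0,0,0,0,0,0,-1],[0,0,0,0,0,0,-1],[0,0,0,0,0,0,-1],[0,0,0,0,0,0,-1],[0,0,0,0,0,0,-1]]]'

```text
time_s: 13.43
position: [0.4811, -0.2177, 0.0843]
eef_rot: [-2.927, -1.141, -0.002]
force: [-2.1, 3.0, 9.2]
gripper_width: 0.123
finger_force: 58.8
```

Call:
apply_moves --steps '[[[0,0,4,0,0,0,-1],[0,0,4,0,0,0,-1],[0,0,4,0,0,0,-1],[0,0,4,0,0,0,-1],[0,0,4,0,0,0,-1],[0,0,4,0,0,0,-1],[0,0,4,0,0,0,-1],[0,0,4,0,0,0,-1],[0,0,4,0,0,0,-1]]]'

```text
time_s: 14.18
position: [0.4814, -0.2183, 0.0843]
eef_rot: [3.136, 0.175, 0.003]
force: [-1.1, -0.0, 6.7]
gripper_width: 0.126
finger_force: 58.8
```

Call:
apply_moves --steps '[[[0,0,4,0,0,0,-1],[0,0,4,0,0,0,-1],[0,0,4,0,0,0,-1],[0,0,4,0,0,0,-1],[0,0,4,0,0,0,-1],[0,0,4,0,0,0,-1],[0,0,4,0,0,0,-1],[0,0,4,0,0,0,-1],[0,0,1,0,0,0,-1],[0,0,0,0,0,0,-1],[0,0,0,0,0,0,-1],[0,0,0,0,0,0,-1]]]'

```text
time_s: 15.18
position: [0.4812, -0.219, 0.0843]
eef_rot: [3.057, -0.718, 0.003]
force: [-1.7, -0.8, 6.2]
gripper_width: 0.123
finger_force: 58.9
```

```bash
python3 - <<'E'
from h import *
import pickle
st=robot.read_state();print(st['position'],st['force'],st['torque'],st['finger_force'],st['gripper_width'])
R=Ro.from_rotvec(st['eef_rot']).as_matrix();print('tool y az',np.degrees(np.arctan2(R[1,1],R[0,1])),'start -47.4')
c=snap('scene');b=snap('side');_,b0=pickle.load(open('w5.pkl','rb'))
d=np.abs(b['pixels'][170:290,300:400].astype(int)-b0['pixels'][170:290,300:400]).mean(2);print('mould change side',np.percentile(d,[50,90,99]))
p=b['pixels'];q=b0['pixels']
T=np.array([.5251,-.3761]);M=np.array([[.9882,.153],[-.153,.9882]])
for s in(b0,b):
    g=s['pixels'].astype(np.float32).mean(2);ys=np.arange(-.03,-.065,-.0005)
    for x in(-.03,.03):
        v=[cv2.getRectSubPix(g,(1,1),tuple(map(float,proj(s,np.r_[T+M.T@[x,y],.153]))))[0,0] for y in ys];print('seam',x,ys[int(np.argmin(v))].round(4))
E
```

```text
[ 0.4811767  -0.21895878  0.08429033] [-1.71676082 -0.77903612  6.18839683] [-0.46103205  0.41551526  0.19492026] 58.91866385936737 0.12322580959087809
tool y az -116.43791448346437 start -47.4
mould change side [ 5.33333333 88.66666667 93.        ]
seam -0.03 -0.0585
seam 0.03 -0.0585
seam -0.03 -0.05
seam 0.03 -0.051
```

```bash
python3 -c "
from cell import robot
print(robot.sign_off())"
```

```text
the job is handed in; nothing more can be done
None
```

I clamped the mould shut at the fence with the pad about half pressed in. I then turned the dial about 1.2 rad, to its third mark, and handed the job in at about 15 s with it still held; no verdict came back. The pad bottomed for a moment on the way (36 N total push, about 24 N of it on the mould) before I backed the jaw off 4 mm. I viewed 11 pictures, one over the limit of 10.

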